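# Feed coins through a sprung acrylic door

## Robot

A 6-joint arm with a two-finger parallel gripper is mounted at the origin on the work surface. World frame = base frame: x ahead of the robot, y to its left, z up, the work surface at z = 0. Lengths are in m, angles in rad, forces in N, time in s.
With the tool pointing down it reaches from about 0.275 to 0.75 m from the base axis. Payload 10.2 kg.
Tool frame: the origin (TCP) lies midway between the tips of the shut fingers; the grasp point (between the pads) lies 19 mm behind it (env.hold_point_z is the distance from the TCP to the grasp point, in m); x points along the fingers, z is the direction in which the jaws open and shut, and the axes are right-handed (so a half turn about x gives the same grasp; the last joint's range is limited). The gripper opens to 85 mm and grips with 20 to 120 N. Pads are 22 mm wide; open, the fingers measure 114 mm over their backs; the gripper's body (76 mm by 85 mm) begins 54 mm behind the grasp point. The pads swing forward as they close: fully open they stand 13 mm farther back than shut.
Start: joints at [1.093, 0.313, 1.498, -0, 1.331, -0.223], TCP at [0.132, 0.508, 0.231] pointing down, gripper open.
Joint ranges: [-2.94, 2.94], [-0.97, 2.17], [0.19, 2.56], [-1.23, 4.37], [0.02, 3.11], [-2.88, 2.88]. Speed limits (rad/s): [2.39, 2.39, 3.01, 3.14, 3.14, 3.14].

## Interface

Orientations are given as a unit quaternion [x, y, z, w].
In Python, from bench import env, kinematics, monitor, eyes, job gives the robot as it stands. The module is installed in compiled form; this text tells all that it offers. Calls block until the motion is done:
- env.reach(position, orientation): joint-space move of the TCP to a pose.
- env.movel(position, velocity=0.15, frame=None, guard=None): straight line of the TCP; frame=None keeps the orientation; velocity is the mean speed in m/s. With guard (N) it stops when the force on the tool has changed by that much, and returns True; else False.
- env.set_joints(angles): joint-space move.
- env.release() and env.close_gripper(effort=None): open the fingers fully, or close them until they stop; effort is the grip in N (None keeps the last).
- env.hold(seconds).
- kinematics.ik(position, orientation): joint angles nearest the present ones, or None.
- monitor.sense(): the state.
- eyes.grab_frame(name): name is "scene" or "top" or "wrist"; returns a dict with "frame" (384x512x3 uint8, red, green, blue), "mtx" (3x3 intrinsics, pixels), "view" (4x4, takes a point from world to camera coordinates). Camera axes: x right, y down, z forward; pixel columns grow to the right and rows downward; lengths in m; the calibration is good to about 2 mm. A picture is of the moment at which its call begins. There is no depth.
A pose or a line that the arm cannot do raises env.MotionError and nothing moves.
- job.hand_in(): hands the job in, once; it reports no verdict.
The state is a dict: "clock": time; "joints": joint angles; "qvel": joint speeds; "joint_efforts": joint torques, N m; "position": TCP position; "ee_rot": TCP orientation; "contact_force": force on the tool from outside, world axes, zero at the start; "ft_torque": the same for the moment, N m; "finger_gap": opening from 0.0 (shut) to 1.0 (fully open).
Only numpy, scipy, OpenCV 4.12 (cv2) and the standard library are available. Lean on these libraries where they do the work, as an engineer would, in place of code of your own. Each camera call takes 0.05 s, during which the arm holds its last target.

## Task

Pick up the aluminium coin chute without spilling and, holding it level, push the hopper's clear acrylic door fully back to its stop with the chute's nose. Keep it pressed there, firmly but gently (about 12 N, never over 17 N), while you tip the chute by about 30 degrees, until all four coins have slid through it into the hopper. Then draw the chute back, set it down flat on the counter and let go; leave the other things on the counter where they are.

Things in the scene. Friction and masses are not known exactly. Their poses are not given: they have to be found in the camera images.
- chute: Loose aluminium coin chute, a straight trough lying flat, four coins in it: 0.18 to 0.29 kg, 180 mm long, 38 wide (30 inside), walls 22 high, floor 4 thick. Origin: centre of its underside; x to the nose, y across, z up. Floor solid from x = -90 to +44 mm, open from +44 to +78 (drop opening). The nose wall carries a round rubber bumper: radius 8 mm, axis along y at x = +82, z = +12, 40 mm wide.
- chute_grip (a point): Point to grasp, 48 mm above the chute's underside at its x = -15 mm: middle of a black square post, 24 x 24 mm, z = 26 to 68 mm, standing on a bridge over the trough (coins run under it). Take it from above, fingers closing along the chute's x or y; gripped with 80 N or more it does not turn in the fingers.
- chute_nose (a point): Foremost point of the chute's rubber bumper, 90 mm ahead of the chute's origin, 12 mm above its underside.
- chute_drop (a point): Centre of the chute's drop opening (34 mm long, 30 mm wide) in the plane of its underside, 61 mm ahead of its origin, 29 mm behind the nose point.
- hopper: Grey steel coin hopper fixed to the counter, 195 mm long (x from -60 to +135 mm), 92 wide, top 100 mm above the counter. Origin on the counter. Its x axis is the way the chute is brought in and the door is pushed open; z up. Its only opening is a well in the top (x -32 to +34, y -24 to +24 mm, floor at z = 20 mm), covered by a clear acrylic door.
- hopper_well (a point): Centre of the mouth of the hopper's well (66 x 48 mm), level with its top face.
- shutter: The door slide on the hopper; origin on the top face above the hopper's origin, axes parallel. Rails at y = +-34 mm, 8 mm high. The acrylic door has an upright push plate in front (46 mm wide, 38 tall, red edge) for the bumper to push to +x. Spring: 2 N shut, 4.4 N at the stop, then the rubber stop gives about 6 N per mm. 8 N or more means home; 10 to 13 N is right; over 17 N breaks it.
- door_shut (a point): Nominal place of the push plate's front face, door shut, 18 mm above the hopper's top. Door and stop are clamped together anywhere from 12 mm short of to 12 mm beyond nominal (along the shutter's x): not measured, this point does not show it; find it by feel.
- door_stop (a point): Nominal place of the push plate's front face with the door on its rubber stop, 60 mm beyond door_shut, with the same unknown offset of up to 12 mm. With the bumper's axis at this height (chute's underside 6 mm over the top), pressed home and square, the drop opening is over the well; turning the chute about the bumper's axis keeps the touch point.
- coin1: Brass coin 1 of 4, 24 mm diameter, 4 mm thick, 16 g, slippery; lies flat in the chute at the start. Origin: centre of its underside. Coins begin to slide when the chute is tipped some 13 to 20 degrees and run freely at 30.
- coin2: Brass coin 2 of 4, 24 mm diameter, 4 mm thick, 16 g, slippery; lies flat in the chute at the start. Origin: centre of its underside. Coins begin to slide when the chute is tipped some 13 to 20 degrees and run freely at 30.
- coin3: Brass coin 3 of 4, 24 mm diameter, 4 mm thick, 16 g, slippery; lies flat in the chute at the start. Origin: centre of its underside. Coins begin to slide when the chute is tipped some 13 to 20 degrees and run freely at 30.
- coin4: Brass coin 4 of 4, 24 mm diameter, 4 mm thick, 16 g, slippery; lies flat in the chute at the start. Origin: centre of its underside. Coins begin to slide when the chute is tipped some 13 to 20 degrees and run freely at 30.
- dish: Brass change dish, 110 mm across, 22 mm high; a bystander, to be left alone. Origin: underside.
- tube1: Grey plastic coin tube, upright, 48 mm foot, 32 mm tube, 85 mm high; a bystander, to be left alone. Origin: underside.
- tube2: Grey plastic coin tube, same as the other; a bystander, to be left alone. Origin: underside.
- stapler: Black steel stapler, about 140 x 36 x 55 mm, long side along x; a bystander, to be left alone. Origin: underside.
- magnifier: Round brass-rimmed magnifying glass, 82 mm lens ring at its origin, horn handle to -x reaching 136 mm; a bystander, to be left alone. Origin: underside.
- stamp: Wooden hand stamp, 40 mm foot, 74 mm high; a bystander, to be left alone. Origin: underside.

How it is judged:
On the way, in this order (a step that is already met when the one before it is completed fails the run):
1. the chute is lifted with all four coins still in it (height (world z) of chute above 0.04 m and distance between each of coin1, coin2, coin3, coin4 and chute below 0.11 m), for 0.2 s.
2. the chute presses the door home on its stop (over 8 N) level and with all four coins still in it (contact force between chute and shutter above 8 N and angle between chute's own z axis and vertical below 0.13 rad and distance between each of coin1, coin2, coin3, coin4 and chute below 0.11 m), for 0.3 s.
3. the chute is tipped more than 10 degrees while it keeps the door on its stop (over 7 N) (angle between chute's own z axis and vertical above 0.175 rad and contact force between chute and shutter above 7 N), for 0.2 s.
4. all four coins are down in the hopper's well and the chute still keeps the door on its stop (over 7 N) (z of each of coin1, coin2, coin3, coin4 in the frame of hopper below 0.065 m and x of coin1 in the frame of hopper between -0.034 and 0.036 m and y of coin1 in the frame of hopper between -0.026 and 0.026 m and x of coin2 in the frame of hopper between -0.034 and 0.036 m and y of coin2 in the frame of hopper between -0.026 and 0.026 m and x of coin3 in the frame of hopper between -0.034 and 0.036 m and y of coin3 in the frame of hopper between -0.026 and 0.026 m and x of coin4 in the frame of hopper between -0.034 and 0.036 m and y of coin4 in the frame of hopper between -0.026 and 0.026 m and contact force between chute and shutter above 7 N), for 0.2 s.
At the end, for the whole second after the job is handed in: All four coins lie at rest in the hopper's well (centres lower than 65 mm above the counter); the chute stands flat and upright on the counter (underside within 6 mm of it, tilt under 0.06 rad), released and at rest (z of each of coin1, coin2, coin3, coin4 in the frame of hopper below 0.065 m and x of coin1 in the frame of hopper between -0.034 and 0.036 m and y of coin1 in the frame of hopper between -0.026 and 0.026 m and x of coin2 in the frame of hopper between -0.034 and 0.036 m and y of coin2 in the frame of hopper between -0.026 and 0.026 m and x of coin3 in the frame of hopper between -0.034 and 0.036 m and y of coin3 in the frame of hopper between -0.026 and 0.026 m and x of coin4 in the frame of hopper between -0.034 and 0.036 m and y of coin4 in the frame of hopper between -0.026 and 0.026 m and height (world z) of chute below 0.006 m and angle between chute's own z axis and vertical below 0.06 rad and linear speed of chute below 0.02 m/s and linear speed of each of coin1, coin2, coin3, coin4 below 0.03 m/s); the robot touches nothing.
It fails at once if the chute pushes the door or its slide with more than 17 N (contact force between chute and shutter above 17 N).
It fails at once if a bystander (dish, coin tubes, stapler, magnifying glass, stamp) is moved by more than 30 mm (distance of any of dish, tube1, tube2, stapler, magnifier, stamp from where it was at the start of the episode above 0.03 m).
It also fails if it takes over 72 s, if anything falls off the work surface, if the arm or the gripper's body presses on something with over 40 N, if the wrist force passes 120 N, or if a joint passes its speed limit or range.

## Working session

There is one attempt and no reset: what is moved stays moved. The work goes in short steps, each a Python script; the robot and the scene stay as the last script left them, time stands still between calls to the robot, and variables do not carry over. Pictures are saved under pics/ and viewed, and the job is handed in when it is done.

```bash
mkdir -p pics
python3 - <<'E'
from bench import env, kinematics, monitor, eyes, job
import cv2, numpy as np
for n in ["scene","top","wrist"]:
    f=eyes.grab_frame(n); cv2.imwrite(f"pics/{n}0.png",f["frame"][:,:,::-1])
    np.savez(f"pics/{n}0.npz",**f); print(n,f["mtx"].round(1).tolist(),f["view"].round(4).tolist())
s=monitor.sense(); print(s, env.hold_point_z)
E
```

```text
scene [[411.7, 0.0, 257.6], [0.0, 411.7, 193.0], [0.0, 0.0, 1.0]] [[-0.1421, 0.9897, 0.0153, 0.0892], [0.5741, 0.095, -0.8132, -0.2331], [-0.8063, -0.1068, -0.5817, 1.5599], [0.0, 0.0, 0.0, 1.0]]
top [[378.4, 0.0, 255.4], [0.0, 378.4, 196.5], [0.0, 0.0, 1.0]] [[-0.0149, -0.9998, -0.0113, -0.0157], [-0.9964, 0.0158, -0.0836, 0.5838], [0.0838, 0.0101, -0.9964, 1.0501], [0.0, 0.0, 0.0, 1.0]]
wrist [[277.0, 0.0, 256.9], [0.0, 277.0, 188.1], [0.0, 0.0, 1.0]] [[0.2526, 0.9676, -0.0006, -0.5242], [0.9245, -0.2411, 0.2953, -0.0375], [0.2856, -0.0751, -0.9554, 0.3806], [0.0, 0.0, 0.0, 1.0]]
{'clock': 0.15, 'joints': array([ 1.09257423e+00,  3.13313614e-01,  1.49824579e+00,  2.45788853e-06,
        1.33104656e+00, -2.23376347e-01]), 'qvel': array([-0.00186933, -0.0033839 , -0.00275778, -0.00058759, -0.00018205,
        0.00019064]), 'joint_efforts': array([ 6.77336138e-04, -4.12371111e+01, -2.59799784e+01, -1.70479248e-04,
        3.20953091e-03, -3.69058034e-05]), 'position': array([0.13225525, 0.50786181, 0.23087689]), 'ee_rot': array([-0.43255703,  0.55981088,  0.43225688,  0.55916025]), 'contact_force': array([-0.92367003, -1.28125163,  0.06336345]), 'ft_torque': array([-0.00846294,  0.06639898,  0.01545677]), 'finger_gap': 0.9992187346110147} 0.0187
```

View pics/top0.png

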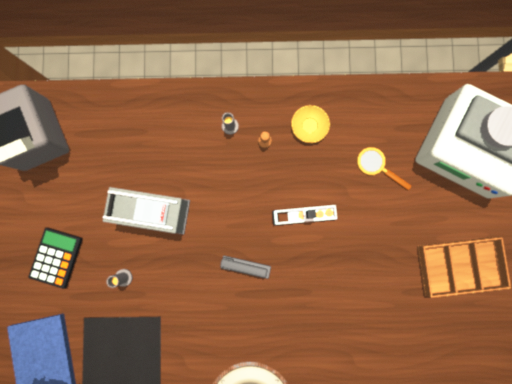

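View pics/scene0.png

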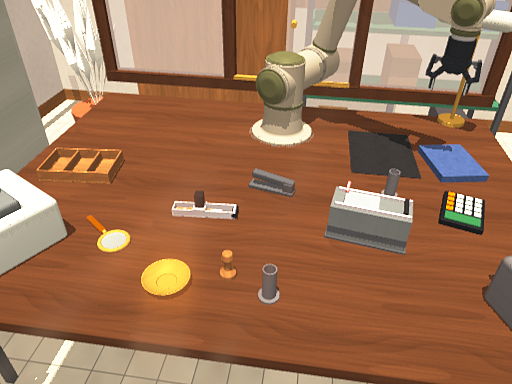

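View pics/wrist0.png

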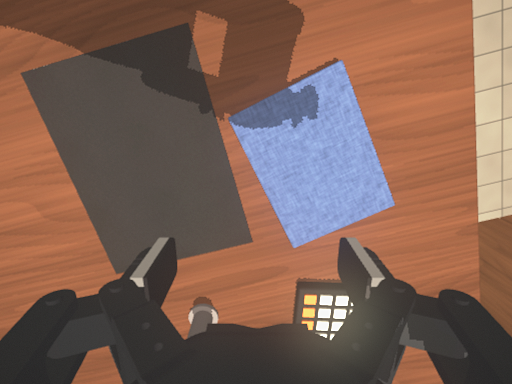

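The top view shows the chute at about (306,215), with its drop opening and nose on the left at about (278,216). The hopper is at (146,211). I'll zoom in on both.

Run:
```python
import cv2,numpy as np
t=cv2.imread('pics/top0.png'); s=cv2.imread('pics/scene0.png')
a=cv2.resize(t[180:245,95:200],None,fx=7,fy=7,interpolation=cv2.INTER_CUBIC); cv2.imwrite('pics/z1.png',a)
a=cv2.resize(t[195:235,265:345],None,fx=9,fy=9,interpolation=cv2.INTER_CUBIC); cv2.imwrite('pics/z2.png',a)
a=cv2.resize(s[160:255,315:425],None,fx=6,fy=6,interpolation=cv2.INTER_CUBIC); cv2.imwrite('pics/z3.png',a)
a=cv2.resize(s[180:230,160:250],None,fx=8,fy=8,interpolation=cv2.INTER_CUBIC); cv2.imwrite('pics/z4.png',a)
```

```text
(no output)
```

View pics/z1.png

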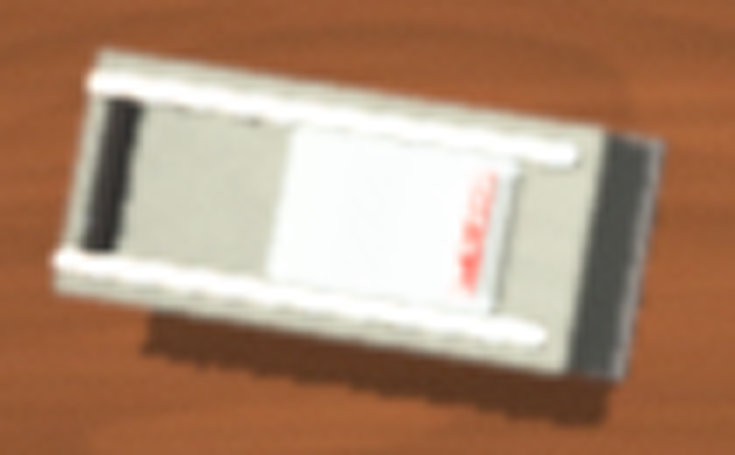

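View pics/z2.png

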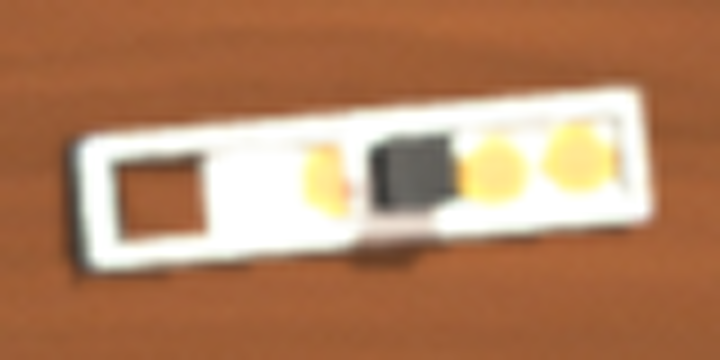

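View pics/z3.png

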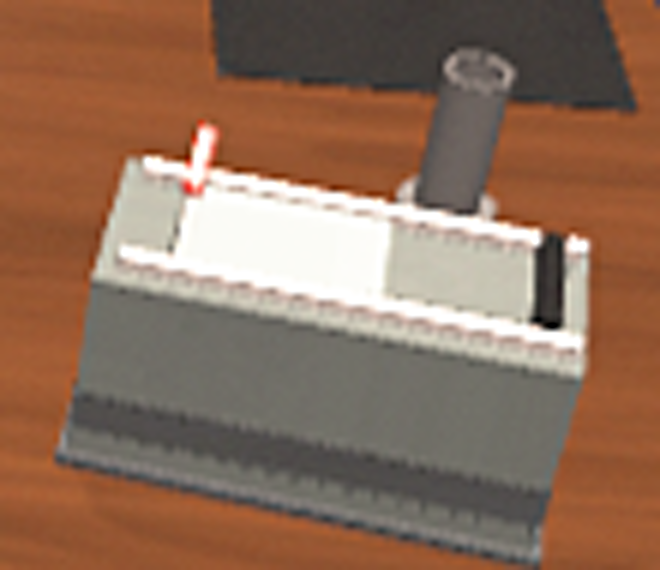

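View pics/z4.png

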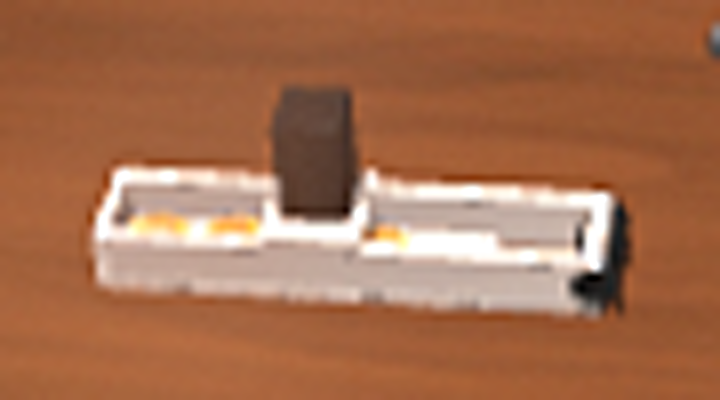

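```bash
cat > h.py <<'E'
import numpy as np
from scipy.spatial.transform import Rotation as R
def ray(f,u,v):
    V=f["view"]; d=np.linalg.inv(f["mtx"])@[u,v,1]; Rm=V[:3,:3]; c=-Rm.T@V[:3,3]
    return c,Rm.T@d
def plane(f,u,v,z):
    c,d=ray(f,u,v); return c+d*(z-c[2])/d[2]
def zoom(p,k,x0,y0): p=np.array(p,float); return (p+.5)/k-.5+[x0,y0]
E
python3 - <<'E'
from h import *
T=np.load('pics/top0.npz'); S=np.load('pics/scene0.npz')
def show(name,F,pts,k,x0,y0,z):
    P=np.array([plane(F,*zoom(p,k,x0,y0),z)[:2] for p in pts]); print(name,P.round(4).tolist(),'sides',[round(float(np.linalg.norm(P[i]-P[(i+1)%len(P)])),4) for i in range(len(P))],'c',P.mean(0).round(4)); return P
def yaw(d): return np.degrees(np.arctan2(d[1],d[0])).round(2)
# order FL? : front-top, back-top, back-bot, front-bot (image)
A=show('hopT',T,[(605,128),(98,50),(52,290),(563,372)],7,95,180,.1); print(yaw(A[1]-A[0]),yaw(A[2]-A[3]))
B=show('hopS',S,[(92,282),(583,375),(590,240),(133,158)],6,315,160,.1); print(yaw(B[1]-B[0]),yaw(B[2]-B[3]))
A=show('chT',T,[(80,140),(640,90),(652,218),(95,268)],9,265,195,.022);print(yaw(A[0]-A[1]),yaw(A[3]-A[2]))
show('dropT',T,[(118,160),(205,155),(205,238),(118,240)],9,265,195,.004)
show('postT',T,[(387,140),(453,137),(455,208),(388,210)],9,265,195,.068)
show('postS',S,[(285,88),(347,90),(355,127),(277,124)],8,160,180,.068)
B=show('chS',S,[(118,172),(612,193),(600,268),(98,238)],8,160,180,.022);print(yaw(B[1]-B[0]),yaw(B[2]-B[3]))
# plate front face in top, top edge
show('plateT base',T,[(518,165),(492,312)],7,95,180,.1)
show('plateT top z138',T,[(518,165),(492,312)],7,95,180,.138)
E
```

```text
hopT [[0.5767, 0.1713], [0.6095, 0.3642], [0.5188, 0.38], [0.4852, 0.1869]] sides [0.1956, 0.092, 0.1959, 0.0929] c [0.5476 0.2756]
80.36 80.12
hopS [[0.5776, 0.1717], [0.6071, 0.3636], [0.5136, 0.381], [0.4834, 0.1896]] sides [0.1941, 0.0951, 0.1937, 0.0958] c [0.5454 0.2765]
81.25 81.03
chT [[0.5442, -0.0753], [0.5573, -0.2518], [0.517, -0.2543], [0.5039, -0.0792]] sides [0.177, 0.0404, 0.1755, 0.0405] c [ 0.5306 -0.1651]
94.22 94.25
dropT [[0.5385, -0.088], [0.5397, -0.1159], [0.5131, -0.1153], [0.5129, -0.0875]] sides [0.0279, 0.0265, 0.0278, 0.0256] c [ 0.5261 -0.1016]
postT [[0.5406, -0.166], [0.5412, -0.1859], [0.5199, -0.1859], [0.5196, -0.1658]] sides [0.0199, 0.0214, 0.0201, 0.0211] c [ 0.5303 -0.1759]
postS [[0.5218, -0.1879], [0.5195, -0.1669], [0.5399, -0.1589], [0.5425, -0.185]] sides [0.0211, 0.0219, 0.0262, 0.0209] c [ 0.5309 -0.1747]
chS [[0.5183, -0.2525], [0.5022, -0.0793], [0.5443, -0.0755], [0.5557, -0.2477]] sides [0.1739, 0.0423, 0.1726, 0.0377] c [ 0.5301 -0.1638]
95.3 93.8
plateT base [[0.5632, 0.2042], [0.508, 0.2137]] sides [0.056, 0.056] c [0.5356 0.209 ]
plateT top z138 [[0.5606, 0.195], [0.5075, 0.2042]] sides [0.0539, 0.0539] c [0.534  0.1996]
```

```bash
cat >> h.py <<'E'
HD=np.radians(80.5); HO=np.array([.5405,.2390])     # hopper yaw, origin
CY=np.radians(94.3); PO=np.array([.5306,-.1755])    # chute yaw, post
GZ=0.050                                            # grasp height over underside
def rel(kind):
    zt={'y':[0,1,0],'-y':[0,-1,0],'x':[1,0,0],'-x':[-1,0,0]}[kind]
    x=np.array([0,0,-1.]); z=np.array(zt,float); y=np.cross(z,x); return R.from_matrix(np.c_[x,y,z])
def tool(chute_pos,yaw,pitch,kind,hp=0.0187,gz=GZ):
    Rc=R.from_euler('z',yaw)*R.from_euler('y',pitch)
    return np.array(chute_pos)+Rc.apply([-.015,0,gz-hp]), (Rc*rel(kind)).as_quat()
def nosepose(ax,yaw,pitch):
    "chute origin from bumper axis point"
    Rc=R.from_euler('z',yaw)*R.from_euler('y',pitch)
    return np.array(ax)-Rc.apply([.082,0,.012])
E
python3 - <<'E'
from h import *
from bench import env,kinematics
lo=np.array([-2.94,-.97,.19,-1.23,.02,-2.88]);hi=np.array([2.94,2.17,2.56,4.37,3.11,2.88])
d=np.array([np.cos(HD),np.sin(HD),0])
for k in ['y','-y','x','-x']:
    print(k)
    c0=np.r_[PO,0]+.015*np.array([np.cos(CY),np.sin(CY),0])
    ps=[('grasp',tool(c0,CY,0,k)),('lift',tool(c0+[0,0,.15],CY,0,k))]
    for nm,s,p in [('pre',-.08,0),('home',.026,0),('tip',.026,np.radians(32)),('tip+',.038,np.radians(32))]:
        ax=np.r_[HO,.118]+d*(s-.008); ps.append((nm,tool(nosepose(ax,HD,p),HD,p,k)))
    for nm,(p,q) in ps:
        j=kinematics.ik(p,q); print(nm,p.round(3),None if j is None else (np.round(j,2), np.minimum(j-lo,hi-j).min().round(2)))
E
```

```text
y
grasp [ 0.531 -0.176  0.031] (array([-0.53,  0.62,  1.6 , -0.  ,  0.92,  2.54]), np.float64(0.34))
lift [ 0.531 -0.176  0.181] (array([-0.53,  0.43,  1.47,  0.  ,  1.25,  2.54]), np.float64(0.34))
pre [0.51  0.057 0.137] None
home [0.527 0.161 0.137] None
tip [0.532 0.186 0.186] (array([ 0.34,  0.63,  1.23, -0.48,  1.57, -2.56]), np.float64(0.32))
tip+ [0.534 0.198 0.186] (array([ 0.36,  0.65,  1.2 , -0.48,  1.59, -2.55]), np.float64(0.33))
-y
grasp [ 0.531 -0.176  0.031] (array([-0.53,  0.62,  1.6 , -0.  ,  0.92, -0.6 ]), np.float64(0.9))
lift [ 0.531 -0.176  0.181] (array([-0.53,  0.43,  1.47, -0.  ,  1.25, -0.6 ]), np.float64(1.09))
pre [0.51  0.057 0.137] (array([-0.12,  0.38,  1.66, -0.  ,  1.1 ,  0.05]), np.float64(0.9))
home [0.527 0.161 0.137] (array([ 0.08,  0.46,  1.54, -0.  ,  1.14,  0.25]), np.float64(1.02))
tip [0.532 0.186 0.186] (array([ 0.34,  0.63,  1.23, -0.48,  1.57,  0.58]), np.float64(0.75))
tip+ [0.534 0.198 0.186] (array([ 0.36,  0.65,  1.2 , -0.48,  1.59,  0.59]), np.float64(0.75))
x
grasp [ 0.531 -0.176  0.031] (array([-0.53,  0.62,  1.6 , -0.  ,  0.92, -2.
[... 374 characters left out ...]
7, -0.99]), np.float64(0.75))
tip+ [0.534 0.198 0.186] (array([ 0.36,  0.65,  1.2 , -0.48,  1.59, -0.98]), np.float64(0.75))
-x
grasp [ 0.531 -0.176  0.031] (array([-0.53,  0.62,  1.6 , -0.  ,  0.92,  0.97]), np.float64(0.9))
lift [ 0.531 -0.176  0.181] (array([-0.53,  0.43,  1.47, -0.  ,  1.25,  0.97]), np.float64(1.09))
pre [0.51  0.057 0.137] (array([-0.12,  0.38,  1.66, -0.  ,  1.1 ,  1.62]), np.float64(0.9))
home [0.527 0.161 0.137] (array([ 0.08,  0.46,  1.54, -0.  ,  1.14,  1.82]), np.float64(1.02))
tip [0.532 0.186 0.186] (array([ 0.34,  0.63,  1.23, -0.48,  1.57,  2.15]), np.float64(0.73))
tip+ [0.534 0.198 0.186] (array([ 0.36,  0.65,  1.2 , -0.48,  1.59,  2.16]), np.float64(0.72))
```

Run:
```python
from h import *
from bench import env,kinematics,monitor,eyes
import cv2
c0=np.r_[PO,0]+.015*np.array([np.cos(CY),np.sin(CY),0])
p,q=tool(c0+[0,0,.13],CY,0,'-y')
env.reach(p,q)
s=monitor.sense(); print(s['clock'],s['position'].round(4),p.round(4),s['contact_force'].round(2))
f=eyes.grab_frame('wrist'); np.savez('pics/w1.npz',**f); cv2.imwrite('pics/w1.png',f['frame'][:,:,::-1])
```

```text
2.95 [ 0.5308 -0.1748  0.1614] [ 0.5306 -0.1755  0.1613] [-0.22  0.1   0.16]
```

View pics/w1.png

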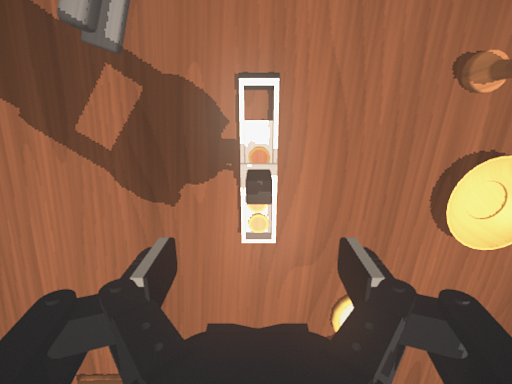

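The wrist view shows the chute pointing straight up the image, centred between the fingers at u≈258. The post is at about (259,185). I'll measure its position from this view.

Run:
```python
import cv2
t=cv2.imread('pics/w1.png'); cv2.imwrite('pics/w1z.png',cv2.resize(t[65:250,215:305],None,fx=3.2,fy=3.2,interpolation=cv2.INTER_CUBIC));
```

```text
(no output)
```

View pics/w1z.png

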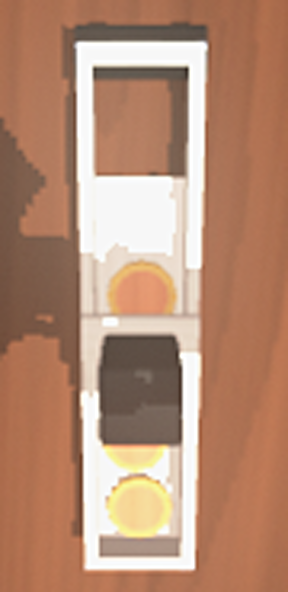

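Run:
```python
from h import *
F=np.load('pics/w1.npz'); c,_=ray(F,0,0); print('cam',c.round(3))
k=3.2
def P(pt,z): return plane(F,*zoom(pt,k,215,65),z)[:2]
for nm,pts,z in [('topA',[(100,378),(182,378),(182,443),(100,443)],.068),('topB',[(107,336),(176,336),(182,378),(100,378)],.068),('bod',[(76,42),(207,42),(195,570),(86,570)],.022),('drop',[(95,78),(188,78),(185,176),(95,176)],.002)]:
    a=np.array([P(p,z) for p in pts]); print(nm,a.round(4).tolist(),a.mean(0).round(4),[round(float(np.linalg.norm(a[i]-a[i-1])),4) for i in range(4)])
    if nm=='bod':
        for i,j in((3,0),(2,1)): d=a[j]-a[i]; print(np.degrees(np.arctan2(d[1],d[0])))
```

```text
cam [ 0.524 -0.1    0.305]
topA [[0.5196, -0.1686], [0.5424, -0.1669], [0.5441, -0.186], [0.5209, -0.1878]] [ 0.5318 -0.1773] [0.0192, 0.0228, 0.0192, 0.0233]
topB [[0.5208, -0.1565], [0.5396, -0.1551], [0.5424, -0.1669], [0.5196, -0.1686]] [ 0.5306 -0.1618] [0.0122, 0.0189, 0.0121, 0.0228]
bod [[0.505, -0.0787], [0.5438, -0.0757], [0.557, -0.2503], [0.5183, -0.2533]] [ 0.531  -0.1645] [0.1751, 0.039, 0.1751, 0.0388]
94.36512552579015
94.30518569424282
drop [[0.5103, -0.0875], [0.5402, -0.0853], [0.542, -0.1159], [0.5122, -0.1182]] [ 0.5262 -0.1017] [0.0307, 0.03, 0.0307, 0.0299]
```

```bash
sed -i 's/^CY=.*/CY=np.radians(94.33); PO=np.array([.5315,-.1765])/' h.py
python3 - <<'E'
from h import *
from bench import env,kinematics,monitor,eyes
import cv2
c0=np.r_[PO,0]+.015*np.array([np.cos(CY),np.sin(CY),0])
p,q=tool(c0,CY,0,'-y')
print(env.movel(p,velocity=.08,frame=q,guard=15))
s=monitor.sense(); print(s['position'].round(4),p.round(4),s['contact_force'].round(2))
env.close_gripper(effort=110); env.hold(.3)
s=monitor.sense(); print(s['clock'],s['position'].round(4),s['finger_gap'],s['contact_force'].round(2))
env.movel(p+[0,0,.03],velocity=.04); 
s=monitor.sense(); print(s['position'].round(4),s['finger_gap'],s['contact_force'].round(2),s['ft_torque'].round(3))
env.movel(p+[0,0,.13],velocity=.08); env.hold(.3)
s=monitor.sense(); print(s['clock'],s['position'].round(4),s['finger_gap'],s['contact_force'].round(2),s['ft_torque'].round(3))
for n in ['wrist','scene','top']:
    f=eyes.grab_frame(n); np.savez(f'pics/{n}2.npz',**f); cv2.imwrite(f'pics/{n}2.png',f['frame'][:,:,::-1])
E
python3 - <<'E'
import cv2,numpy as np
a=cv2.imread('pics/wrist2.png');b=cv2.imread('pics/scene2.png')
b=cv2.resize(b[100:260,130:330],(480,384)); a=a[:,100:420]
cv2.imwrite('pics/c2.png',np.hstack([a,b]))
E
```

```text
False
[ 0.5317 -0.1766  0.0317] [ 0.5315 -0.1765  0.0313] [-0.47 -0.22  0.05]
5.6667 [ 0.5317 -0.1765  0.0315] 0.2659744990869046 [-0.11  0.85  2.78]
[ 0.5313 -0.1764  0.0611] 0.2659637750569166 [-0.59 -0.1  -2.09] [-0.015  0.065  0.055]
8.2667 [ 0.5315 -0.1765  0.1611] 0.26505434471689515 [ 0.06  0.45 -2.8 ] [-0.037 -0.025 -0.019]
```

View pics/c2.png

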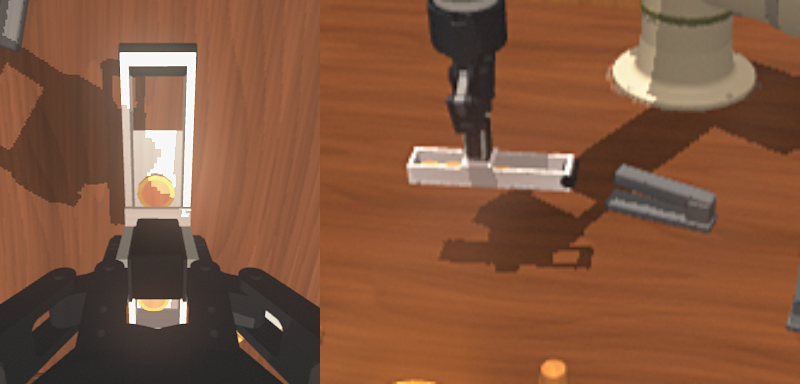

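```bash
cat >> h.py <<'E'
D3=np.array([np.cos(HD),np.sin(HD),0])
L3=np.array([-np.sin(HD),np.cos(HD),0])
def hp(s,pitch=0,z=.118,lat=0.):
    "tool pose for nose front at hopper-x s (bumper axis at s-8mm)"
    ax=np.r_[HO,z]+D3*(s-.008)+L3*lat; return tool(nosepose(ax,HD,pitch),HD,pitch,'-y')
def force(mon,env,n=6,dt=.02):
    a=[]
    for i in range(n): env.hold(dt); a.append(mon.sense()['contact_force'])
    return np.mean(a,0)
E
python3 - <<'E'
from h import *
from bench import env,kinematics,monitor,eyes
import cv2
p,q=hp(-.08)
env.movel(p,velocity=.09,frame=q)
env.hold(.3)
s=monitor.sense(); print(s['clock'],s['position'].round(4),p.round(4))
A=[]
for i in range(12): env.hold(.02); A.append(monitor.sense()['contact_force'])
A=np.array(A); print(A.mean(0).round(2),A.std(0).round(2),(A@D3).round(2))
for n in ['wrist','scene','top']:
    f=eyes.grab_frame(n); np.savez(f'pics/{n}3.npz',**f); cv2.imwrite(f'pics/{n}3.png',f['frame'][:,:,::-1])
a=cv2.imread('pics/wrist3.png');b=cv2.imread('pics/scene3.png');t=cv2.imread('pics/top3.png')
b=cv2.resize(b[130:260,260:430],(502,384)); a=a[:,110:400]
cv2.imwrite('pics/c3.png',np.hstack([a,b])); cv2.imwrite('pics/t3.png',cv2.resize(t[170:250,90:250],None,fx=4.5,fy=4.5,interpolation=cv2.INTER_CUBIC))
E
```

```text
11.4833 [0.51   0.0565 0.1373] [0.51   0.0565 0.1373]
[ 0.11  0.18 -2.63] [0.26 0.54 0.46] [ 0.52  0.29  0.53  0.3   0.27  1.4   0.52 -0.13 -0.12 -0.48  0.14 -0.89]
```

View pics/c3.png

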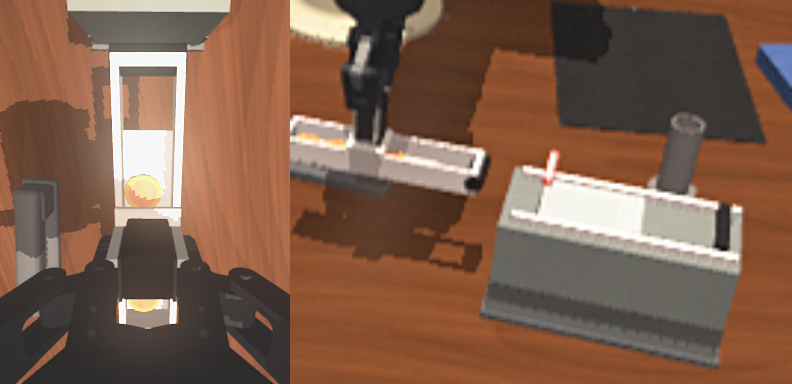

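View pics/t3.png

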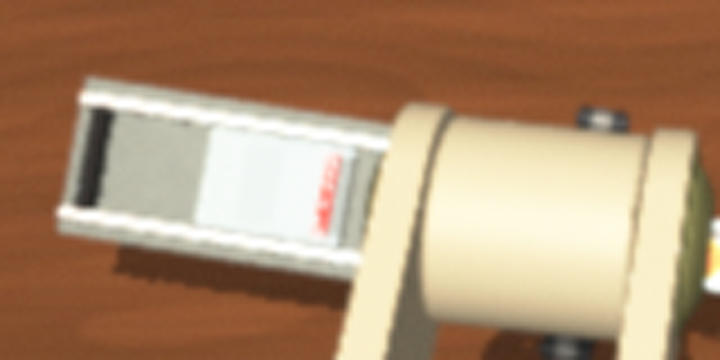

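The view confirms the alignment: the hopper front spans crop u 68–230 (centre 149) and the chute spans 110–187 (centre 148.5). Next I'll push and find the contact by feel.

Run:
```python
from h import *
from bench import env,kinematics,monitor,eyes
import cv2,json
b=force(monitor,env,15)
b0=b; 
def F(n=8): 
    f=force(monitor,env,n)-b0; return f
out=[]
s=-.05; p,q=hp(s); print(env.movel(p,velocity=.05,frame=q,guard=8)); out.append((s,F()))
b0=b0+out[-1][1]*0
for s in (-.02,.0,.012):
    p,q=hp(s); g=env.movel(p,velocity=.04,frame=q,guard=8); f=F(); out.append((s,f)); print(s,g,f.round(2),(-f@D3).round(2))
    if g: break
while s<.045 and not g:
    s+=.001; p,q=hp(s); g=env.movel(p,velocity=.02,frame=q,guard=7); f=F(); fn=-f@D3; print(round(s,4),g,f.round(2),fn.round(2))
    if fn>6.5: break
st=monitor.sense(); print(st['clock'],st['position'].round(4),p.round(4))
json.dump(dict(s=s,b0=b0.tolist()),open('st.json','w'))
```

```text
False
-0.02 False [-0.3  -2.44  0.34] 2.46
0.0 False [ 0.5  -3.5   0.36] 3.37
0.012 False [ 0.75 -4.09  0.73] 3.91
0.013 False [ 1.   -4.23  0.73] 4.01
0.014 False [ 1.12 -4.17  0.77] 3.93
0.015 False [ 1.49 -4.16  1.06] 3.85
0.016 False [ 1.09 -4.66  0.47] 4.41
0.017 False [ 1.16 -4.27  1.11] 4.02
0.018 False [ 1.21 -4.44  0.87] 4.18
0.019 False [ 1.57 -4.68  1.15] 4.36
0.02 False [ 1.7  -4.6   0.98] 4.26
0.021 False [ 1.19 -4.39  0.63] 4.13
0.022 False [ 1.44 -4.53  0.84] 4.23
0.023 False [ 1.23 -4.65  0.65] 4.38
0.024 False [ 0.98 -4.58  1.03] 4.36
0.025 False [ 1.37 -4.97  0.51] 4.68
0.026 False [ 1.28 -4.71  0.76] 4.44
0.027 False [ 1.13 -5.13  0.54] 4.87
0.028 False [ 1.33 -4.91  0.81] 4.62
0.029 False [ 1.24 -4.74  1.01] 4.47
0.03 False [ 0.68 -6.86  1.7 ] 6.65
22.2667 [0.5281 0.1647 0.1374] [0.5281 0.165  0.1373]
```

Run:
```python
from h import *
from bench import env,kinematics,monitor,eyes
import cv2,json
st=json.load(open('st.json')); s=st['s']; b0=np.array(st['b0'])
def fn(n=8):
    f=force(monitor,env,n)-b0; return -f@D3,f
def go(s,a=0,v=.02):
    p,q=hp(s,a); env.movel(p,velocity=v,frame=q)
for i in range(8):
    n,f=fn()
    print('lvl',round(s,5),n.round(2),f.round(2))
    if 10.8<n<12.6: break
    s+=np.clip((11.7-n)/6*.7,-.0006,.0006); go(s)
env.hold(.5); n,f=fn(12); print(n.round(2),f.round(2),monitor.sense()['clock'])
json.dump(dict(s=s,b0=b0.tolist()),open('st.json','w'))
for n in ['wrist','scene']:
    f=eyes.grab_frame(n); cv2.imwrite(f'pics/{n}4.png',f['frame'][:,:,::-1])
a=cv2.imread('pics/wrist4.png');b=cv2.imread('pics/scene4.png')
b=cv2.resize(b[130:260,260:430],(502,384)); a=a[:,110:400]
cv2.imwrite('pics/c4.png',np.hstack([a,b]))
```

```text
lvl 0.03 6.45 [ 0.9  -6.69  1.51]
lvl 0.0306 9.83 [ 0.08 -9.98  3.02]
lvl 0.0312 12.9 [ -0.7  -12.97   4.33]
lvl 0.0306 9.51 [ 0.25 -9.68  2.74]
lvl 0.0312 12.76 [ -1.1  -12.76   4.02]
lvl 0.0306 9.4 [-0.28 -9.48  2.81]
lvl 0.0312 12.96 [ -1.15 -12.95   4.25]
lvl 0.0306 9.39 [-0.03 -9.51  2.72]
12.76 [ -1.22 -12.73   4.31] 26.0333
```

View pics/c4.png

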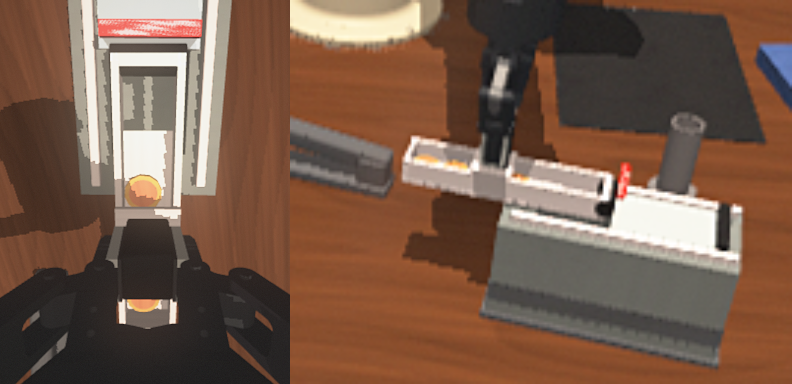

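The door is home: the red plate is pushed back, the well is visible through the drop opening, the chute is level, and the coins are still in it. Now I'll tip the chute about the bumper axis with force feedback.

```bash
cat > tip.py <<'E'
from h import *
from bench import env,kinematics,monitor,eyes
import cv2,json,sys
st=json.load(open('st.json')); s=st['s']; b0=np.array(st['b0']); a=st.get('a',0)
end=float(sys.argv[1]); step=float(sys.argv[2])
def fn(n=5):
    f=force(monitor,env,n)-b0; return -f@D3,f
def go(s,a,v=.03):
    p,q=hp(s,np.radians(a)); env.movel(p,velocity=v,frame=q)
def trim(lo=10,hi=12.3,m=4):
    global s
    for i in range(m):
        n,f=fn(); 
        if lo<n<hi or (i==m-1): return n,f
        s+=np.clip((11.2-n)/5.5*.8,-.0006,.0006); go(s,a)
n,f=trim(); print(a,round(s,5),n.round(2),f.round(2))
while a<end-1e-6:
    a=min(a+step,end); go(s,a); n0,_=fn(4)
    n,f=trim() if not 9.7<n0<12.6 else (n0,_)
    print(a,round(s,5),n0.round(2),n.round(2),f.round(2))
    if n<8.5 or n>14: print('stop'); break
json.dump(dict(s=s,b0=b0.tolist(),a=a),open('st.json','w'))
print(monitor.sense()['clock'])
E
python3 tip.py 6 1
```

```text
0 0.0306 9.59 [ 0.17 -9.75  2.82]
1.0 0.0312 9.11 12.65 [ -0.84 -12.68   3.63]
2.0 0.0312 12.44 12.44 [ -0.91 -12.46   3.68]
3.0 0.0312 12.11 12.11 [ -1.57 -12.01   3.39]
4.0 0.0312 11.76 11.76 [ -1.3  -11.71   3.4 ]
5.0 0.0312 11.68 11.68 [ -1.09 -11.66   3.38]
6.0 0.0312 11.35 11.35 [ -1.28 -11.3    3.28]
30.2
```

```bash
sed -i 's/5.5\*.8,-.0006/5.5*.8e-3,-.0006/' tip.py; python3 tip.py 16 2
```

```text
6.0 0.0312 11.24 [ -1.29 -11.18   2.91]
8.0 0.0312 10.61 10.61 [ -0.92 -10.6    3.19]
10.0 0.0312 10.91 10.91 [ -1.   -10.89   2.55]
12.0 0.0312 10.41 10.41 [ -1.18 -10.36   2.99]
14.0 0.0312 9.91 9.91 [-0.59 -9.95  2.94]
16.0 0.0312 9.84 9.84 [-1.25 -9.77  3.12]
31.95
```

```bash
python3 tip.py 30 2
python3 - <<'E'
from bench import env,monitor,eyes
import cv2,numpy as np
env.hold(.3)
for n in ['wrist','scene']:
    f=eyes.grab_frame(n); cv2.imwrite(f'pics/{n}5.png',f['frame'][:,:,::-1])
a=cv2.imread('pics/wrist5.png');b=cv2.imread('pics/scene5.png')
b=cv2.resize(b[130:260,260:430],(502,384)); a=a[:,110:400]
cv2.imwrite('pics/c5.png',np.hstack([a,b]))
E
```

```text
16.0 0.03143 10.44 [ -1.41 -10.35   3.42]
18.0 0.03143 11.07 11.07 [ -1.76 -10.93   3.63]
20.0 0.03143 10.85 10.85 [ -1.42 -10.77   3.54]
22.0 0.03143 10.26 10.26 [ -1.47 -10.15   3.54]
24.0 0.03143 9.85 9.85 [-1.42 -9.75  3.18]
26.0 0.03143 9.83 9.83 [-1.33 -9.74  3.32]
28.0 0.03175 9.45 10.49 [ -1.63 -10.36   3.94]
30.0 0.03175 9.85 9.85 [-1.85 -9.68  3.96]
35.1167
```

View pics/c5.png

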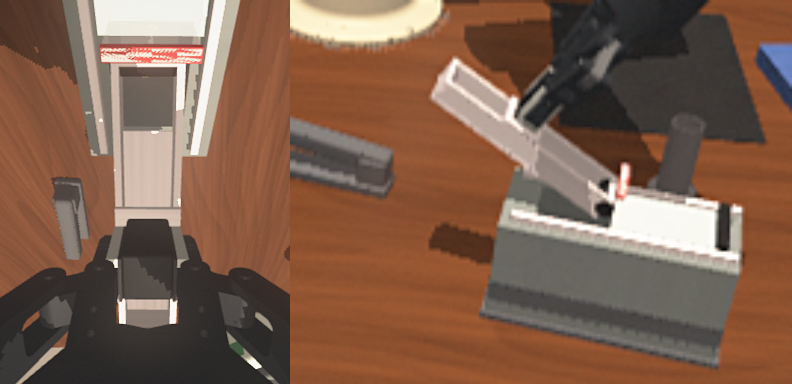

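Run:
```python
from h import *
from bench import env,monitor,eyes
import cv2,json
st=json.load(open('st.json')); b0=np.array(st['b0'])
f=force(monitor,env,15)-b0; print((-f@D3).round(2),f.round(2))
a=eyes.grab_frame('wrist')['frame'][:,:,::-1]; b=eyes.grab_frame('top')['frame'][:,:,::-1]
a=cv2.resize(a[40:220,200:330],(433,600),interpolation=cv2.INTER_CUBIC)
a=np.clip(a.astype(float)*1.5,0,255).astype(np.uint8)
b=cv2.resize(b[170:250,90:170],(360,360)); b=np.vstack([b,np.zeros((240,360,3),np.uint8)])
cv2.imwrite('pics/c6.png',np.hstack([a,b])); print(monitor.sense()['clock'])
```

```text
9.81 [-1.59 -9.68  3.52]
35.8667
```

View pics/c6.png

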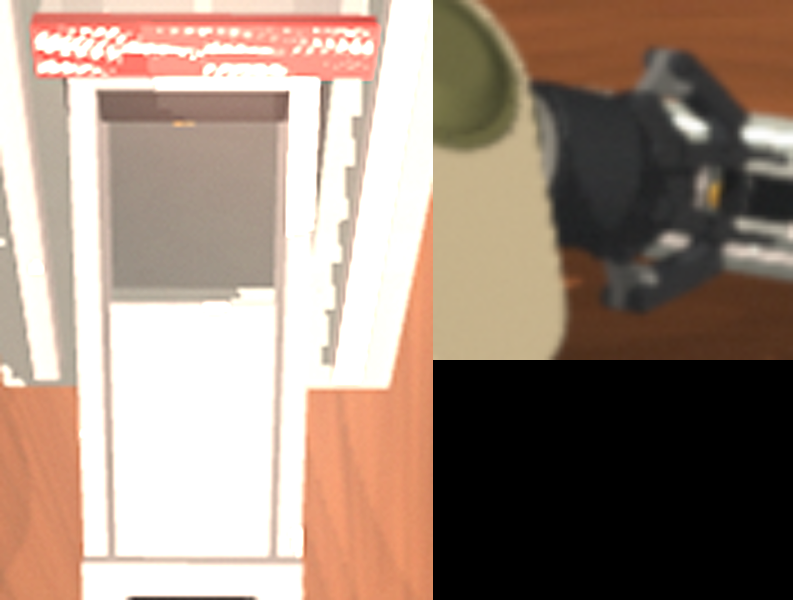

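Run:
```python
from h import *
T=np.load('pics/top0.npz')
for z in (.03,.1,.12,.15,.17,.2):
    P=plane(T,152,212.2,z); r=P[:2]-HO; print(z,P.round(3),'hopper',(r@D3[:2]).round(4),(r@L3[:2]).round(4))
# chute in hopper frame at tip: points under bridge, nose, rear
import json; s=json.load(open('st.json'))['s']
ax=np.array([s-.008,0,.118]); Rc=R.from_euler('y',np.radians(30)); o=ax-Rc.apply([.082,0,.012])
for x in (-90,-40,-15,10,44,78): print(x,(o+Rc.apply([x/1000,0,.006])).round(4))
```

```text
0.03 [0.543 0.268 0.03 ] hopper 0.0289 0.002
0.1 [0.54  0.248 0.1  ] hopper 0.0087 0.002
0.12 [0.539 0.242 0.12 ] hopper 0.0029 0.002
0.15 [0.538 0.234 0.15 ] hopper -0.0057 0.0019
0.17 [0.537 0.228 0.17 ] hopper -0.0115 0.0019
0.2 [0.535 0.219 0.2  ] hopper -0.0202 0.0019
-90 [-0.1282  0.      0.1988]
-40 [-0.0849  0.      0.1738]
-15 [-0.0633  0.      0.1613]
10 [-0.0416  0.      0.1488]
44 [-0.0122  0.      0.1318]
78 [0.0173 0.     0.1148]
```

```bash
python3 tip.py 32 1
python3 - <<'E'
from h import *
from bench import env,monitor,eyes
import cv2,json
st=json.load(open('st.json')); b0=np.array(st['b0']); s=st['s']; a=np.radians(st['a'])
env.hold(.3)
p,q=hp(-.0,a); env.movel(p,velocity=.04,frame=q)
p,q=hp(-.09,a,z=.122); env.movel(p,velocity=.07,frame=q)
p,q=hp(-.09,0,z=.122); env.movel(p,velocity=.05,frame=q); env.hold(.2)
A=[]
for i in range(40): env.hold(.02); A.append(monitor.sense()['contact_force'])
print((np.mean(A,0)-b0).round(3),np.std(A,0).round(2),monitor.sense()['clock'])
for n in ['wrist','scene','top']:
    f=eyes.grab_frame(n); cv2.imwrite(f'pics/{n}7.png',f['frame'][:,:,::-1])
a=cv2.imread('pics/wrist7.png');b=cv2.imread('pics/scene7.png');t=cv2.imread('pics/top7.png')
b=cv2.resize(b[130:260,260:430],(502,384)); a=a[:,110:400]
cv2.imwrite('pics/c7.png',np.hstack([a,b])); cv2.imwrite('pics/t7.png',cv2.resize(t[180:245,95:200],None,fx=7,fy=7,interpolation=cv2.INTER_CUBIC))
E
```

```text
30.0 0.03197 10.54 [ -1.56 -10.42   3.83]
31.0 0.03197 10.51 10.51 [ -2.25 -10.28   4.17]
32.0 0.03197 10.75 10.75 [ -2.22 -10.52   4.84]
36.9167
[ 0.019 -0.233  0.354] [0.45 0.49 0.48] 41.7083
```

View pics/c7.png

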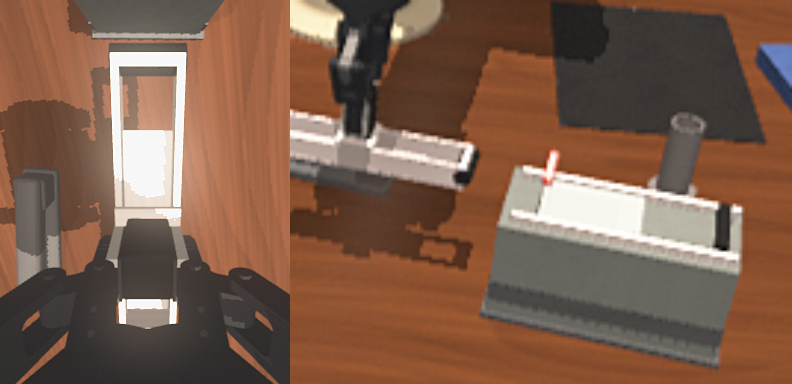

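View pics/t7.png

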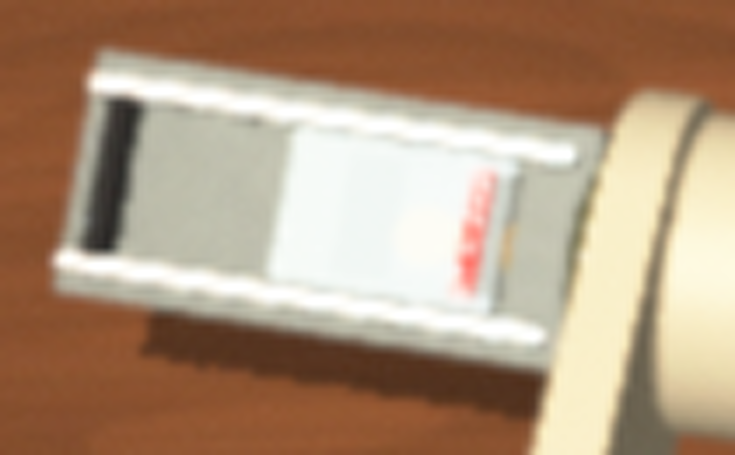

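The trough is empty where I can see it, but the weight change (+0.35 N against 0.63 N expected) leaves some doubt. A coin could still be hidden under the bridge. I'll tip the nose up to show it.

Run:
```python
from h import *
from bench import env,monitor,eyes,kinematics
import cv2,json
p,q=hp(-.12,np.radians(-25),z=.16); print(kinematics.ik(p,q)); p0=p
env.movel(p,velocity=.07,frame=q); env.hold(.25)
for n in ['wrist','scene']:
    f=eyes.grab_frame(n); cv2.imwrite(f'pics/{n}8.png',f['frame'][:,:,::-1])
a=cv2.imread('pics/wrist8.png');b=cv2.imread('pics/scene8.png')
b=cv2.resize(b[110:240,220:390],(502,384)); a=a[:,110:400]
cv2.imwrite('pics/c8.png',np.hstack([a,b])); print(monitor.sense()['clock'])
```

```text
[-0.41785869  0.3771803   1.74504085  0.45944993  1.1755447  -0.46510324]
42.7917
```

View pics/c8.png

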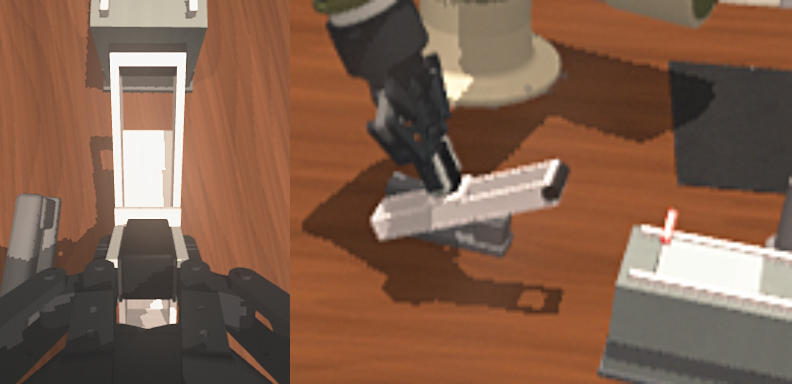

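With the nose 25° up, no gold shows at the rear, in the trough, or on the counter. The chute is empty, so I'll return it to its original spot.

Run:
```python
from h import *
from bench import env,monitor,eyes,kinematics
import cv2
c0=np.r_[PO,0]+.015*np.array([np.cos(CY),np.sin(CY),0])
p,q=tool(c0,CY,0,'-y')
a,b=hp(-.12,0,z=.13); env.movel(a,velocity=.06,frame=b)
env.movel(p+[0,0,.06],velocity=.1,frame=q)
env.movel(p+[0,0,.008],velocity=.05,frame=q)
g=env.movel(p+[0,0,-.002],velocity=.015,frame=q,guard=4)
s=monitor.sense(); print(g,s['position'].round(4),p.round(4),s['contact_force'].round(2),s['clock'])
```

```text
True [ 0.5315 -0.1765  0.0315] [ 0.5315 -0.1765  0.0313] [-1.74  0.67  4.59] 47.2917
```

Run:
```python
from h import *
from bench import env,monitor,eyes,kinematics
import cv2
env.release(); env.hold(.2)
s=monitor.sense(); print(s['finger_gap'],s['contact_force'].round(2))
P=s['position']; env.movel(P+[0,0,.15],velocity=.1); env.hold(.2)
# clear the top view of chute and hopper
env.movel(P+[-.15,-.02,.2],velocity=.15); env.hold(.3)
for n in ['top','scene']:
    f=eyes.grab_frame(n); cv2.imwrite(f'pics/{n}9.png',f['frame'][:,:,::-1])
print(monitor.sense()['clock'],monitor.sense()['contact_force'].round(2))
a=cv2.imread('pics/top9.png');b=cv2.imread('pics/scene9.png')
cv2.imwrite('pics/c9.png',np.hstack([cv2.resize(a[90:300,90:400],(400,271)),cv2.resize(b[150:310,70:430],(400,271))]))
```

```text
1.0012012450155294 [0.29 0.5  0.4 ]
51.5833 [-0.3   0.62  0.44]
```

View pics/c9.png

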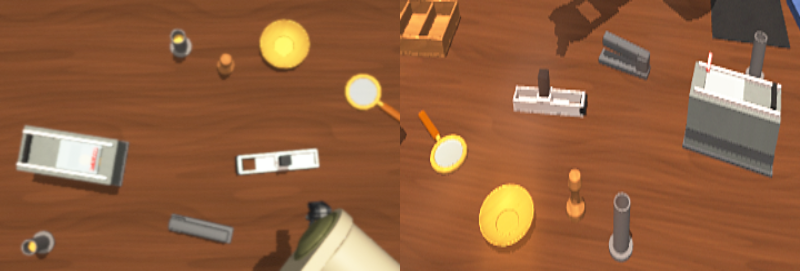

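The chute is flat, empty and released, the bystanders haven't moved, and the arm is clear. I'm handing in.

Run:
```python
from bench import job,monitor
job.hand_in(); print(monitor.sense()['clock'])
```

```text
the job is handed in; nothing more can be done
the job is handed in; nothing more can be done
```

I gripped the chute by its post, carried it level to the hopper and pushed the door to its stop, which I felt at about 29 mm along the hopper's x axis. I then tipped it to 32° about the bumper while pressing. After that I drew it back, set it down flat on its old spot and let go, handing in at about 52 s of the 72 s allowed.

**Push force:** averaged readings along the push direction stayed between 9.1 and 13.0 N once the door was home. With the side and vertical forces added, the highest averaged total was about 13.7 N. I did not record peaks during the moves. Early on, a unit slip in my force correction made it switch between about 9.5 and 12.9 N, and I fixed it at 6° of tip.

**Last checks:**
- **Chute:** the final pictures show it flat, empty and released, with the arm clear.
- **Other things:** none of the bystanders appears to have moved.
- **Coins in the chute:** a 25° nose-up tip showed no coin left inside, and I saw none on the counter.

**What disagreed or stayed open:**
- **Weight change:** the chute came out only 0.35 N lighter, against about 0.63 N expected for four coins, with roughly 0.15 N of sensor noise. That is why I did the nose-up check.
- **Coins in the well:** only parts of one or two were visible in the well, so all four being there is inferred from the empty chute and clear counter.

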